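Trace the zip seam on the sleepsuit pattern board

TASK

On the pattern board, slide the aluminium stop along its rail until its grip is level with the dark steel mark and leave it there. Then take the square-handled stylus from its stand, put its tip into the seam groove at the closed end in the leg and trace the seam slowly (at no more than 10 cm a second) in one unbroken stroke, round both bends and right up to the stop, with the tip kept down in the groove and without pushing the stop off the mark. Lift the stylus out, hang it upright back in its own stand and let go; leave the awl, the pattern weight and the two thread spools beside the board where they are.

Things in the scene. Friction and masses are not known exactly. Their poses are not given: they have to be found in the camera images.
- board: fixed plywood board shaped like a baby sleepsuit front, 250 x 280 mm, 10 mm thick; origin: centre of underside, on the table; +y from legs to neck, z up. Two dark wooden strips (10 mm wide, tops at z 22 mm) leave a groove 14 mm wide, floor at z 10 mm: the seam. Centre line: straight from seam_start to seam_bend1 to seam_bend2, then along board +y at x = 0 to y = 135 mm
- seam_start (a point): closed lower end of the seam, in the leg: point on the groove's centre line and floor (board x -60, y -110 mm). The closed end wall is 7 mm behind it
- seam_bend1 (a point): first bend of the seam, on the groove's centre line and floor (board x -20, y -70 mm)
- seam_bend2 (a point): second bend of the seam, on the groove's centre line and floor (board x 0, y -25 mm); the straight part begins here
- stop (a joint): travel of the aluminium stop along board +y, m, 0 to 0.120; stays where left (4 N to move). Its middle is at board y = 5 mm + travel. Carriage 34 x 44 mm, upright grip on it 26 mm (board x) by 20 mm (board y), 36 mm tall; a 10 mm thick tongue reaches from it across the groove and dips into it, top 31.5 mm above the table
- stop_grip (a point): centre of the stop's upright grip, 54.5 mm above the board's underside (the grip stands from 30.5 to 66.5 mm); board x = 45 mm, board y = middle of the stop
- stop_face (a point): point on the tongue's face that looks to the legs (board -y), on the groove's centre line, 14.5 mm above the board's underside; 5 mm to board -y of the stop's middle
- mark: dark steel bar 36 mm long (along board x), 8 mm wide (along board y), 6 mm high, fixed on the board beside the stop's rail, at the height of the board's top. Origin: centre of its underside; axes parallel to the board's. The stop is on the mark when the middle of its grip has the same board y as the middle of this bar
- stylus: tracing stylus, 126 mm long, upright, tip down, 0.12 kg; origin at the tip, z up. Round-ended tip 8 mm across for 22 mm, shaft 12 mm across up to 50 mm, collar 44 mm across from 50 to 56 mm, square wooden grip 22 x 22 mm from 56 to 126 mm (sides face its x and y axes). Hangs in its stand by the collar, tip 6 mm above the table
- stylus_tip (a point): the stylus's tip (its origin)
- stylus_grip (a point): point on the stylus's axis to hold it by, 95 mm above the tip
- stand: the stylus's own stand: white block 80 x 80 mm, 56 mm high, with a 25 mm square hole right through its middle. Origin: centre of the underside. The collar of the stylus rests on its top; fixed
- stand_awl: an identical stand with the awl in it, on the other side of the board; fixed
- awl: the round-handled awl that hangs in the other stand; about 102 mm long, steel shaft and collar, pear-shaped wooden handle (38 mm at its widest); origin at its tip. Not to be used
- weight_a: steel pattern weight lying on the board beside the groove, 44 mm disc with a small stud, 26 mm high; origin under its centre. Leave alone
- spool_a: thread spool, 40 mm diameter, 62 mm high, on the robot side of the board, to the left; origin under its centre. Leave alone
- spool_b: thread spool, 48 mm diameter, 70 mm high, on the robot side of the board, to the right; origin under its centre. Leave alone
Not all that is in view belongs to the job. What is shaped like the stylus but green is not meant.

How it is judged (in metres and radians):
On the way, in this order (a step that is already met when the one before it is completed fails the run):
1. the stop's grip is level with the steel mark (within 6 mm along the rail) and still (y of stop_grip in the frame of mark between -0.006 and 0.006 m and velocity of joint stop between -0.01 and 0.01 m/s), for 0.3 s.
2. the stylus tip is in the groove (at least 3 mm below the strips' tops) within 10 mm of the seam's start (horizontal distance between stylus_tip and seam_start below 0.01 m and z of stylus_tip in the frame of board between 0.006 and 0.019 m), for 0.1 s.
3. the tip passes the first bend in the groove (within 10 mm) (horizontal distance between stylus_tip and seam_bend1 below 0.01 m and z of stylus_tip in the frame of board between 0.006 and 0.019 m).
4. the tip passes the second bend in the groove (within 10 mm) (horizontal distance between stylus_tip and seam_bend2 below 0.01 m and z of stylus_tip in the frame of board between 0.006 and 0.019 m).
5. the tip has come to the stop in the groove (its middle within 14 mm of the tongue's face), the stop still on the mark (horizontal distance between stylus_tip and stop_face below 0.014 m and z of stylus_tip in the frame of board between 0.006 and 0.019 m and y of stop_grip in the frame of mark between -0.006 and 0.006 m), for 0.2 s.
At the end, for the whole second after the job is handed in: The stop's grip is level with the mark (within 6 mm along the rail); the stylus hangs upright (within 0.12 rad) in its own stand, its axis within 12 mm of the stand's centre, its collar on the stand's top (tip 2 to 10 mm above the table), released and at rest (y of stop_grip in the frame of mark between -0.006 and 0.006 m and horizontal distance between stylus and stand below 0.012 m and angle between stylus's own z axis and vertical below 0.12 rad and z of stylus in the frame of stand between 0.002 and 0.01 m and linear speed of stylus below 0.01 m/s and contact force between stylus and the fingers below 0.1 N); the robot touches nothing.
It fails at once if the stylus moves faster than 0.12 m/s while its tip is down in the groove (z of stylus_tip in the frame of board between 0.004 and 0.017 m and x of stylus_tip in the frame of board between -0.09 and 0.03 m and y of stylus_tip in the frame of board between -0.14 and 0.145 m and linear speed of stylus above 0.12 m/s).
It fails at once if the stroke is broken: the stylus tip is lifted out (2 to 23 mm above the strips) over the middle of the seam, at the first bend or between the second bend and the first 55 mm of the straight (z of stylus_tip in the frame of board between 0.024 and 0.045 m and ((x of stylus_tip in the frame of board between -0.012 and 0.012 m and y of stylus_tip in the frame of board between -0.025 and 0.03 m) or horizontal distance between stylus_tip and seam_bend1 below 0.012 m)).
It fails at once if the awl is taken or knocked (moved more than 25 mm) (distance of awl from where it was at the start of the episode above 0.025 m).
It fails at once if the pattern weight is disturbed (moved more than 25 mm) (distance of weight_a from where it was at the start of the episode above 0.025 m).
It fails at once if a thread spool is disturbed (moved more than 25 mm) (distance of any of spool_a, spool_b from where it was at the start of the episode above 0.025 m).
It also fails if it takes over 72 s, if anything falls off the work surface, if the arm or the gripper's body presses on something with over 40 N, if the wrist force passes 120 N, or if a joint passes its speed limit or range.

ROBOT

A 6-joint arm with a two-finger parallel gripper is mounted at the origin on the work surface. World frame = base frame: x ahead of the robot, y to its left, z up, the work surface at z = 0. Lengths are in m, angles in degrees, forces in N, time in s.
With the tool pointing down it reaches from about 0.4 to 0.825 m from the base axis. Payload 7 kg.
Tool frame: the origin (TCP) lies midway between the tips of the shut fingers; the grasp point (between the pads) lies ctrl.grasp_offset behind it (ctrl.grasp_offset is the distance from the TCP to the grasp point, in m); z points along the fingers, y is the line along which they close (so a half turn about z gives the same grasp; the last joint's range is limited). The gripper opens to 88 mm and grips with 3 to 60 N. Pads are 19 mm wide; open, the fingers measure 130 mm over their backs; the gripper's body (78 mm by 193 mm) begins 47 mm behind the grasp point.
Start: joints at [-53.337, 20.546, 0.682, 0, -70.136, -16.507], TCP at [0.233, -0.634, 0.195] pointing down, gripper open.
Joint ranges: [-176.03, 176.03], [-82.01, 121.73], [-58.28, 71.71], [-173.87, 95.51], [-174.79, -0.11], [-173.66, 173.66]. Speed limits (degrees/s): [136.94, 136.94, 172.46, 180, 180, 180].

INTERFACE

Orientations are given as [roll, pitch, yaw] about the fixed x, y, z axes, in that order (R = Rz(yaw) Ry(pitch) Rx(roll)).
In Python, from plant import ctrl gives the robot as it stands. The module is installed in compiled form; this text tells all that it offers.
- The arm moves only by the tool send_rows, never from a script. Its argument "increments" is a list that holds one entry, the list of rows, each a list of 4 numbers: the shift along the world's x, y, z normalised to -1 to 1, where 1 is 0.2 m, then the turn about the world's z normalised to -1 to 1, where 1 is 1.5 rad. In form: [[[x, y, z, roll], ...]]. A call has 1 to 12 rows; each row is the pose to reach, as a shift and turn from the pose commanded when the call began; what a row does not reach only later rows make up. A row lasts 1/8 s, in which the tool goes at most 62.5 mm and 10.7 degrees, less where a joint would pass 70% of its speed; a pose out of reach is approached as far as the arm can. A call with a number of a shift or a turn outside -1 to 1 is refused whole. A call with a gripper value outside its range is refused whole. "jaw" is the opening, from 0 (shut) to 1 (fully open), set as the call begins (left out, the last holds). The fingers move at their own pace and stop on an object; the grip force is fixed at half the most. Time passes only in rows, so rows that repeat a pose let the fingers close. It gives the time, the measured TCP pose, the force, the opening and the grip force at its end, in the units of the state.
- ctrl.get_obs(): the state, without advancing time (a new reading comes with each control period).
- ctrl.snapshot(name): name is "scene" or "side" or "wrist"; returns the picture (480x640x3 uint8, red, green, blue); there is no depth.
- ctrl.calibration(name): a dict with "mtx" (3x3 intrinsics, pixels), "eye" and "attitude" of the camera in the world. Camera axes: x right, y up, looking along -z (the intrinsics and any distortion apply to the point x, -y, -z); pixel columns grow to the right and rows downward; lengths in m; the calibration is good to about 2 mm. A picture is of the moment at which its call begins: read the wrist's pose just before it. calibration takes no time and is no camera call; for the wrist camera it gives the pose at the moment of the call.
- ctrl.close_job(): hands the job in; it is judged then, once.
Trained networks look in the newest picture that a camera, given by its name, has taken for a name from the list of things; names that differ only in an ending like _2 or _b are one class to them, and where a whole thing is asked for, a point or a joint stands for the part that bears it (a point fixed in the world has none). Each returns a list of dicts, best first, with "conf" (0 to 1); they miss things now and then, are a little off and sometimes report something else, mostly with a low value. They report only what shows in the picture. A call takes as long as a camera call. They do not tell look-alikes from the thing itself.
- ctrl.trace(thing, camera): "mask" (480x640 bool, what is visible of it) and "bbox" ([left, top, right, bottom] in pixels, round what is visible of it).
- ctrl.spot_point(thing, camera): "pixel" ([row, column] in pixels: a listed point, or the origin of a listed thing).
The state is a dict: "clock": time; "joint_pos": joint angles; "qvel": joint speeds; "tau": joint torques, N m; "tool_pos": TCP position; "orientation": TCP orientation; "force": force on the tool from outside, world axes, zero at the start; "moment": the same for the moment, N m; "opening": finger opening in m; "gripper_force": force on a finger pad.
Only numpy, scipy, OpenCV 4.12 (cv2) and the standard library are available. Lean on these libraries where they do the work, as an engineer would, in place of code of your own. Each camera call takes 0.05 s, during which the arm holds its last target. There are 200 camera calls.

## Working session

There is one attempt and no reset: what is moved stays moved. The work goes in short steps, Python scripts to look and compute and a tool call to move; the robot and the scene stay as the last step left them, time stands still between calls to the robot, and variables do not carry over. Pictures are saved under pics/ and viewed, at most 10 in all, crops included, and the job is handed in when it is done.

Besides the shell and the picture viewer there is one more tool, called after "Request:" as name(argument=value, ...) on one line, values as JSON. send_rows: Moves the arm, as the interface text tells. Its arguments: {"type":"object","properties":{"increments":{"type":"array"},"jaw":{"type":"number"}},"required":["increments"]}

```bash
mkdir -p pics; cat > h.py <<'E'
import numpy as np, cv2
from plant import ctrl
def snap(n,f):
    im=ctrl.snapshot(n); cv2.imwrite('pics/'+f,im[:,:,::-1]); return im
def rot(a):
    a=np.array(a,float)
    if a.shape==(3,3): return a
    from scipy.spatial.transform import Rotation as R
    if a.size==4: return R.from_quat(a).as_matrix()
    return R.from_euler('xyz',a,degrees=True).as_matrix()
def ray(c,px):
    R=rot(c['attitude']);K=np.array(c['mtx'])
    d=np.linalg.inv(K)@[px[1],px[0],1]
    return np.array(c['eye']),R@(d*[1,-1,-1])
def atz(c,px,z):
    e,d=ray(c,px); return e+d*(z-e[2])/d[2]
def proj(c,p):
    q=rot(c['attitude']).T@(np.array(p)-c['eye']); q=q*[1,-1,-1]
    u=np.array(c['mtx'])@q; return u[1]/u[2],u[0]/u[2]
E
python3 - <<'E'
from h import *
print(ctrl.get_obs()); print(ctrl.grasp_offset)
np.set_printoptions(precision=4,suppress=True)
for n in('scene','side'):
    snap(n,n+'0.png'); c=ctrl.calibration(n); print(n,c)
    Z=dict(seam_start=.01,seam_bend1=.01,seam_bend2=.01,stop_grip=.0545,stop_face=.0145,mark=.01,stylus_grip=.101,stylus=.006,stand=0,stand_awl=0,board=0,weight_a=.01,spool_a=0,spool_b=0,awl=.006)
    for k,z in Z.items():
        for r in ctrl.spot_point(k,n)[:3]: print(k,round(r['conf'],2),np.round(r['pixel'],1),atz(c,r['pixel'],z)[:2])
E
```

```text
{'clock': 0.0, 'joint_pos': array([-5.33372906e+01,  2.05921545e+01,  6.31144297e-01, -1.91954308e-02,
       -7.01344708e+01, -1.65068890e+01]), 'qvel': array([-0.07924192, -0.02854021, -0.02558933,  0.08283717, -0.04190026,
       -0.07639966]), 'tau': array([ 1.44460824e-03, -5.82714987e+01,  2.93054777e+01,  6.99721947e+00,
        6.76688593e-03, -1.51999552e-04]), 'tool_pos': array([ 0.23235693, -0.63315611,  0.19449754]), 'orientation': array([ 1.79903327e+02, -9.83069695e-03, -1.59850709e+02]), 'force': array([-1.04071839, -0.19007345, -0.76967928]), 'moment': array([ 0.00594248,  0.03433465, -0.01695508]), 'gripper_force': 0.0, 'opening': 0.08765277240614544}
0.0188
scene {'mtx': array([[534.7437,   0.    , 325.3753],
       [  0.    , 534.7437, 248.7034],
       [  0.    ,   0.    ,   1.    ]]), 'eye': array([1.2853, 0.2322, 0.7745]), 'attitude': array([ 49.8886,  -0.7296, 105.6174])}
seam_start 0.66 [265.3 294.8] [ 0.4802 -0.0506]
seam_bend1 0.94 [282.3 300.3] [ 0.5269 -0.0234]
seam_bend1 0.75 [296.9 313.4] [0.5597 0.0146]
seam_bend2 0.94 [282.3 300.3] [ 0.5269 -0.0234]
se
[... 1876 characters left out ...]
lus_grip 0.75 [355.  243.8] [0.487  0.3174]
stylus_grip 0.69 [359.1 171.4] [0.5717 0.3676]
stylus 0.97 [398.5 249.2] [0.4859 0.3134]
stylus 0.96 [461.9 285.2] [0.3892 0.3826]
stylus 0.96 [449.4 171.5] [0.5363 0.4332]
stand 0.73 [402.6 250.1] [0.4836 0.3152]
stand_awl 0.67 [204.7 401.9] [ 0.4559 -0.3584]
stand_awl 0.55 [268.3 313.2] [ 0.5402 -0.0287]
board 0.65 [283.7 285.6] [0.5671 0.0402]
weight_a 0.83 [308.9 279.8] [0.5372 0.1199]
spool_a 0.82 [365.9 328.1] [0.4081 0.1972]
spool_a 0.63 [236.2 416.4] [ 0.3855 -0.2386]
spool_a 0.4 [265.8 317.2] [ 0.5365 -0.04  ]
spool_b 0.82 [365.9 328.1] [0.4081 0.1972]
spool_b 0.63 [236.2 416.4] [ 0.3855 -0.2386]
spool_b 0.4 [265.8 317.2] [ 0.5365 -0.04  ]
```

View pics/scene0.png

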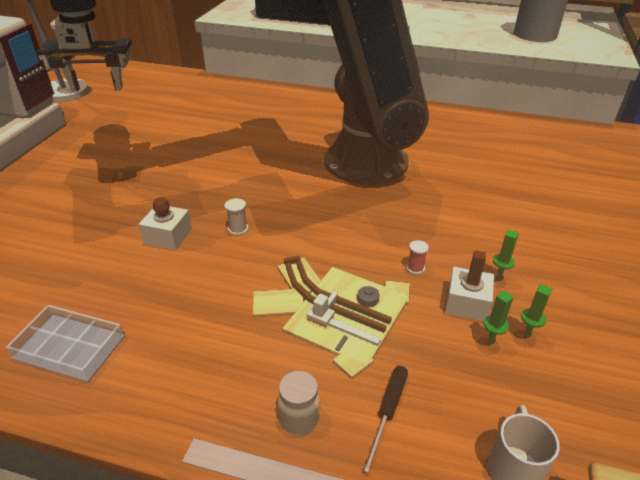

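View pics/side0.png

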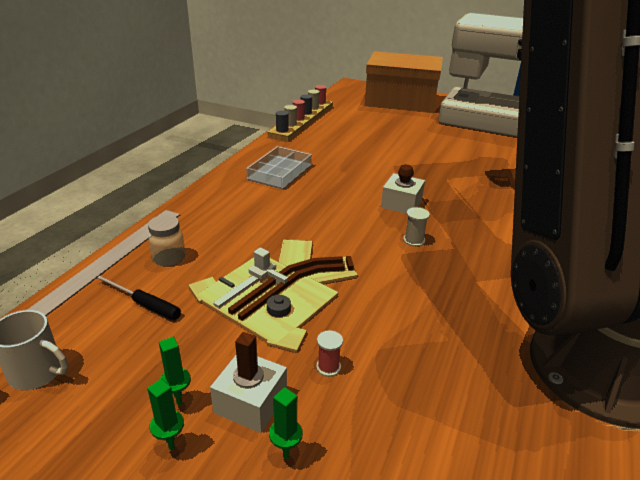

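The brown square-handled stylus stands at scene (478,265) in the white stand (470,293), with green look-alikes around it. The stop is at (322,308) and the mark at (342,343). In the side view the stylus is at (247,358) and the stop at (262,262).

```bash
cat >> h.py <<'E'
def fit(L,W):
    L=np.array(L)[:,0]+1j*np.array(L)[:,1];W=np.array(W);W=W[:,0]+1j*W[:,1]
    a=np.sum((W-W.mean())*np.conj(L-L.mean())); r=a/abs(a)
    t=W.mean()-r*L.mean(); return np.degrees(np.angle(r)),t,np.abs(r*L+t-W)
E
python3 - <<'E'
from h import *
L=[(-60,-110),(-20,-70),(0,-25),(0,0)];W=[(.4818,-.0537),(.5285,-.0184),(.5617,.0112),(.568,.039)]
print(fit(np.array(L)/1e3,W))
o=ctrl.get_obs();c=ctrl.calibration('wrist');print(c,o['tool_pos'])
R=rot(o['orientation']);print('cam in tool',R.T@(c['eye']-o['tool_pos']),R.T@rot(c['attitude']))
E
```

```text
(np.float64(-15.265024945623948), np.complex128(0.5677876818619789+0.038701129505850286j), array([0.00224874, 0.00539497, 0.00341911, 0.00036661]))
{'mtx': array([[432.64816727,   0.        , 322.46606093],
       [  0.        , 432.64816727, 246.13007866],
       [  0.        ,   0.        ,   1.        ]]), 'eye': array([ 0.1592664 , -0.66073596,  0.38585174]), 'attitude': array([-1.65918958e+01,  3.43248603e-02,  1.10175691e+02])} [ 0.23258402 -0.63365478  0.19547387]
cam in tool [ 7.81630563e-02 -1.58282671e-04 -1.90376234e-01] [[ 3.03917355e-04  9.58356888e-01  2.85573077e-01]
 [ 9.99999782e-01 -4.58876975e-04  4.75712289e-04]
 [ 5.86945059e-04  2.85572870e-01 -9.58356818e-01]]
```

Request:
send_rows(increments=[[[0.115,0.21,0.025,-0.025],[0.23,0.42,0.05,-0.05],[0.345,0.63,0.075,-0.075],[0.46,0.84,0.1,-0.1]]], jaw=1)

```text
clock: 2.1
tool_pos: [0.3251, -0.4644, 0.2158]
orientation: [-180.0, 0.0, -168.5]
force: [0.7, -0.1, -0.9]
opening: 0.0879
gripper_force: 0.0
```

Request:
send_rows(increments=[[[0.115,0.21,0.025,-0.025],[0.23,0.42,0.05,-0.05],[0.345,0.63,0.075,-0.075],[0.46,0.84,0.1,-0.1]]])

```text
clock: 2.6
tool_pos: [0.4172, -0.2962, 0.2359]
orientation: [-180.0, 0.0, -177.1]
force: [0.9, -0.3, 0.4]
opening: 0.0876
gripper_force: 0.0
```

Request:
send_rows(increments=[[[0.115,0.21,0.025,-0.025],[0.23,0.42,0.05,-0.05],[0.345,0.63,0.075,-0.075],[0.46,0.84,0.1,-0.1]]])

```text
clock: 3.1
tool_pos: [0.5092, -0.1281, 0.256]
orientation: [180.0, 0.0, 174.3]
force: [-0.1, -0.2, -0.5]
opening: 0.0874
gripper_force: 0.0
```

Request:
send_rows(increments=[[[0.115,0.21,0.025,-0.025],[0.23,0.42,0.05,-0.05],[0.345,0.63,0.075,-0.075],[0.46,0.84,0.1,-0.1],[0.46,0.84,0.1,-0.1],[0.46,0.84,0.1,-0.1]]])

```text
clock: 3.85
tool_pos: [0.6003, 0.0384, 0.2752]
orientation: [-180.0, -0.0, 165.8]
force: [0.1, 1.0, -0.7]
opening: 0.0876
gripper_force: 0.0
```

```bash
cat > m.py <<'E'
from h import *
import sys
np.set_printoptions(precision=4,suppress=True)
o=ctrl.get_obs();print(o['clock'],o['tool_pos'],o['orientation'],o['joint_pos'])
c=ctrl.calibration('wrist'); snap('wrist',sys.argv[1])
Z=dict(seam_start=.01,seam_bend1=.01,seam_bend2=.01,stop_grip=.0545,stop_face=.0145,mark=.01,board=0,weight_a=.01)
for k,z in Z.items():
    for r in ctrl.spot_point(k,'wrist')[:2]: print(k,round(r['conf'],2),np.round(r['pixel'],1),atz(c,r['pixel'],z)[:2])
for k,z in dict(mark=.016,stop_grip=.05).items():
    r=ctrl.trace(k,'wrist')
    if r: 
        m=r[0]['mask']; ys,xs=np.nonzero(m); print(k,'mask',r[0]['conf'],m.sum(),r[0]['bbox'],atz(c,(ys.mean(),xs.mean()),z)[:2],cv2.minAreaRect(np.c_[xs,ys].astype(np.float32)))
E
python3 m.py w1.png
```

```text
3.85 [0.6003 0.0384 0.2752] [-179.9797   -0.0283  165.8252] [  22.2544   11.3797   -1.6147   -0.0004  -77.0403 -126.4291]
seam_start 0.57 [  2.3 570.5] [0.4812 0.3079]
seam_bend1 0.95 [142.3 244.3] [ 0.5289 -0.0273]
seam_bend1 0.66 [160.7 293.2] [0.5591 0.0165]
seam_bend2 0.95 [142.3 244.3] [ 0.5289 -0.0273]
seam_bend2 0.66 [160.7 293.2] [0.5591 0.0165]
stop_grip 0.6 [215.1 329.7] [0.6146 0.0411]
stop_face 0.84 [163.1 325.4] [0.5692 0.0483]
mark 0.6 [236.5 389.6] [0.6635 0.097 ]
mark 0.24 [48.3 15.9] [ 0.39   -0.2156]
board 0.69 [162.8 317.4] [0.5683 0.0399]
board 0.5 [  2.4 573.1] [0.481  0.3158]
weight_a 0.85 [116.2 388.8] [0.54   0.1216]
mark mask 0.57 244 [387.3, 221.8, 395.1, 254.4] [0.6614 0.0964] ((389.5, 236.5), (31.0, 7.0), 90.0)
```

View pics/w1.png

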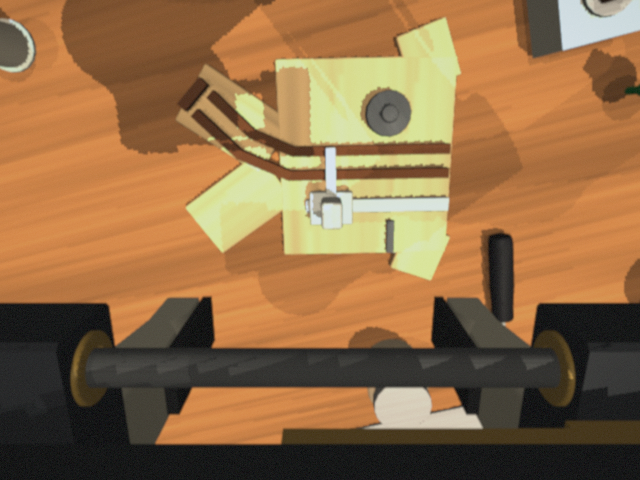

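The wrist view shows the board clearly. The seam's closed end is at about (195,92), the bends at about (250,147) and (292,162), the stop grip at (331,212) and the mark at (390,236). I'll fit the strips model to get the board pose.

```bash
cat >> h.py <<'E'
CL=np.array([(-60,-110),(-20,-70),(0,-25),(0,135)])/1e3
def off(d):
    t=np.diff(CL,axis=0); t/=np.linalg.norm(t,axis=1)[:,None]; n=np.c_[-t[:,1],t[:,0]]
    P=[CL[0]+d*n[0]-.007*t[0]]
    for i in (0,1):
        b=n[i]+n[i+1]; P.append(CL[i+1]+d*b/(b@n[i]))
    return np.array(P+[CL[3]+d*n[2]])
def w2(p,th,P): 
    a=np.radians(th);P=np.atleast_2d(P); return np.c_[p[0]+np.cos(a)*P[:,0]-np.sin(a)*P[:,1],p[1]+np.sin(a)*P[:,0]+np.cos(a)*P[:,1]]
def quads():
    Q=[]
    for s in(1,-1):
        a,b=off(s*.007),off(s*.017)
        Q+=[np.array([a[i],a[i+1],b[i+1],b[i]]) for i in range(3)]
    a,b=off(.017)[0],off(-.017)[0]; t=(CL[1]-CL[0])/np.linalg.norm(CL[1]-CL[0])*.01
    return Q+[np.array([a,b,b-t,a-t])]
def render(c,q):
    m=np.zeros((480,640),np.uint8)
    for Q in quads():
        W=w2(q[:2],q[2],Q)
        px=[proj(c,[*w,z])[::-1] for w in W for z in(.01,.022)]
        cv2.fillConvexPoly(m,cv2.convexHull(np.round(np.array(px)*16).astype(np.int32)),255,cv2.LINE_AA,4)
    return m
E
python3 - <<'E'
from h import *
from scipy.optimize import minimize
im=cv2.imread('pics/w1.png');c=ctrl.calibration('wrist')
h=cv2.cvtColor(im,cv2.COLOR_BGR2HSV); b=((im.max(2)<140)&(h[:,:,1]>100)).astype(np.uint8)*255
# keep board area only
b[:, :165]=0; b[200:]=0; b[:,452:]=0; b[:62]=0
b=cv2.morphologyEx(b,cv2.MORPH_OPEN,np.ones((3,3)))
roi=np.zeros_like(b); x0=[.568,.0387,-14.5]
roi=cv2.dilate(render(c,x0),np.ones((25,25)));b[roi==0]=0
B=cv2.GaussianBlur(b,(0,0),1.5).astype(float)
f=lambda s:np.sum((cv2.GaussianBlur(render(c,np.array(x0)+np.array(s)*[.005,.005,2]),(0,0),1.5).astype(float)-B)**2)/1e6
r=minimize(f,[0,0,0],method='Nelder-Mead',options=dict(initial_simplex=[[0,0,0],[1,0,0],[0,1,0],[0,0,1]],maxiter=200))
q=np.array(x0)+r.x*[.005,.005,2];print(q,f([0,0,0]),r.fun)
m=render(c,q);e=cv2.Canny(m,50,150);v=im.copy();v[e>0]=(255,255,0);v[:, :][b>0]=v[b>0]//2+np.array([0,100,0],np.uint8)
for n,p,z in(('s',CL[0],.01),('b1',CL[1],.01),('b2',CL[2],.01),('o',(0,0),0)):
    w=w2(q[:2],q[2],p)[0];print(n,w,np.round(proj(c,[*w,z]),1))
# stop / mark board coords
for n,px,z in(('grip',(215.1,329.7),.0545),('mark',(236.5,390),.016),('markspot',(236.5,389.6),.01),('weight',(113,388),.036)):
    w=atz(c,px,z)[:2];print(n,w,w2((0,0),-q[2],w-q[:2])*1e3)
cv2.imwrite('pics/f1.png',cv2.resize(v[50:290,150:470],None,fx=2.4,fy=2.4,interpolation=cv2.INTER_NEAREST))
E
```

```text
[  0.56410394   0.03564588 -13.60968904] 188.256245 99.242497
s [ 0.47990496 -0.05714706] [100.7 201.3]
b1 [ 0.52819406 -0.02768247] [141.4 243.8]
b2 [0.55822128 0.01134785] [160.7 288.3]
o [0.56410394 0.03564588] [159.5 312.6]
grip [0.61506334 0.04082917] [[48.30885294 17.02882716]]
mark [0.66233675 0.09666755] [[81.11575688 82.42307501]]
markspot [0.66406328 0.09677528] [[82.76845703 82.93403645]]
weight [0.53655368 0.11765618] [[-46.07423448  73.22479715]]
```

View pics/f1.png

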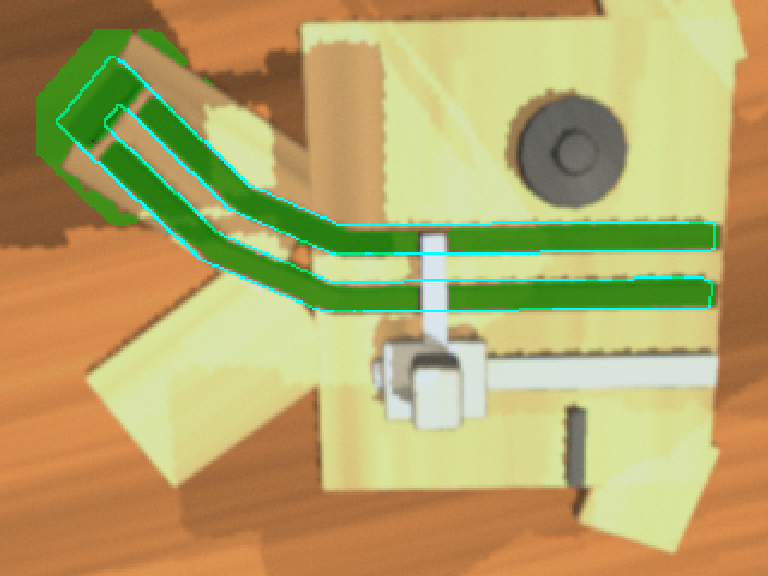

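The overlay shows the fit pulled toward the shadow at the closed end (crop 40–180, 30–220). I'll refit without that part.

```bash
cat > fitb.py <<'E'
from h import *
from scipy.optimize import minimize
im=cv2.imread('pics/w1.png');c=ctrl.calibration('wrist')
h=cv2.cvtColor(im,cv2.COLOR_BGR2HSV); print(im[130,225],im[174,380],im[148,400],im[95,192])
x0=np.array([.566,.037,-14.]);S=np.array([.004,.004,1.5])
for k in (15,9):
    b=((im.max(2)<125)&(h[:,:,1]>90)).astype(np.uint8)*255
    b[cv2.dilate(render(c,x0),np.ones((k,k)))==0]=0
    B=cv2.GaussianBlur(b,(0,0),1).astype(float); wt=np.ones(B.shape); wt[:,:218]=0; wt[:,320:342]=0
    f=lambda s:np.sum(wt*(cv2.GaussianBlur(render(c,x0+np.array(s)*S),(0,0),1).astype(float)-B)**2)/1e6
    r=minimize(f,[0,0,0],method='Nelder-Mead',options=dict(initial_simplex=[[-.5,-.5,-.5],[1,0,0],[0,1,0],[0,0,1]],maxiter=200))
    x0=q=x0+r.x*S;print(q,r.fun)
m=render(c,q);e=cv2.Canny(m,50,150);v=im.copy();v[e>0]=(255,255,0)
for n,p,z in(('s',CL[0],.01),('b1',CL[1],.01),('b2',CL[2],.01),('o',(0,0),0)):
    w=w2(q[:2],q[2],p)[0];print(n,w,np.round(proj(c,[*w,z]),1))
for n,px,z in(('grip',(215.1,329.7),.0545),('mark',(236.5,390),.016),('griptop',(215,331.8),.0665),('weight',(113,388),.036)):
    w=atz(c,px,z)[:2];print(n,w,w2((0,0),-q[2],w-q[:2])*1e3)
cv2.imwrite('pics/f2.png',cv2.resize(v[50:290,150:470],None,fx=2.4,fy=2.4,interpolation=cv2.INTER_NEAREST))
E
python3 fitb.py
```

```text
[ 90 138 174] [ 41  68 109] [ 46  76 123] [27 49 79]
[  0.56467418   0.03693133 -13.42386703] 102.69059
[  0.56495158   0.03756124 -13.31074829] 102.66927
s [ 0.48123789 -0.05566975] [101.7 203.2]
b1 [ 0.52937261 -0.02595361] [142.1 245.8]
b2 [0.55919577 0.01323285] [161.1 290.3]
o [0.56495158 0.03756124] [159.8 314.6]
grip [0.61506334 0.04082917] [[48.01315271 14.71748449]]
mark [0.66233675 0.09666755] [[81.16080308 79.93967299]]
griptop [0.61282405 0.04323924] [[45.27915296 16.54724868]]
weight [0.53655368 0.11765618] [[-46.07544888  71.40513116]]
```

View pics/f2.png

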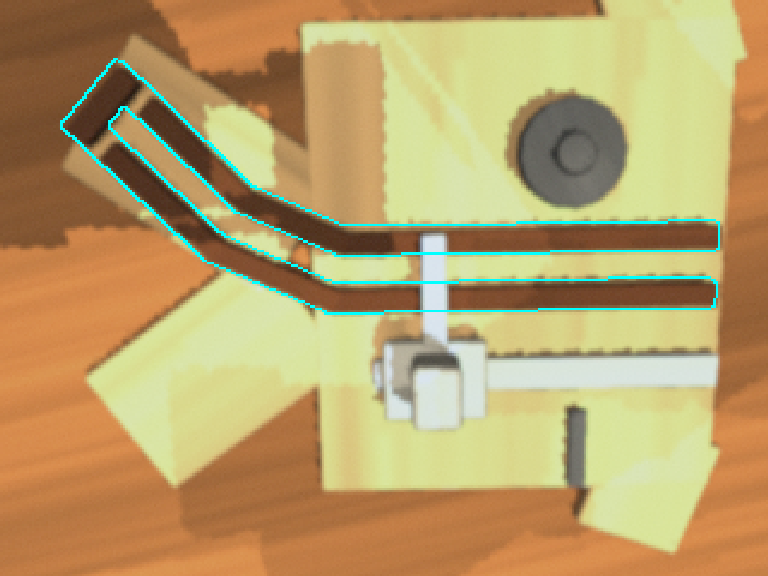

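The overlay now sits on the strips to within 1–2 px, so the board is at about (0.565, 0.0376, −13.3°). Next I grasp the stop.

Request:
send_rows(increments=[[[0.06,0.025,-0.3,0.01],[0.06,0.025,-0.6,0.01],[0.06,0.025,-0.9,0.01],[0.06,0.025,-1.0,0.01]]], jaw=1)

```text
clock: 4.9
tool_pos: [0.6099, 0.0426, 0.0712]
orientation: [-179.8, -0.3, 166.6]
force: [-0.5, -0.5, 0.6]
opening: 0.0877
gripper_force: 0.0
```

Request:
send_rows(increments=[[[0,0,-0.1,0],[0,0,-0.195,0],[0,0,-0.195,0]]])

```text
clock: 5.28
tool_pos: [0.6115, 0.043, 0.035]
orientation: [-179.9, -0.2, 166.6]
force: [0.8, -0.5, 1.0]
opening: 0.0878
gripper_force: 0.0
```

Request:
send_rows(increments=[[[0,0,0,0],[0,0,0,0],[0,0,0,0],[0,0,0,0],[0,0,0,0],[0,0,0,0]]], jaw=0)

```text
clock: 6.02
tool_pos: [0.6125, 0.0433, 0.0365]
orientation: [-180.0, -0.0, 166.6]
force: [-0.8, 0.2, 0.1]
opening: 0.033
gripper_force: 0.0
```

```bash
python3 m.py w2.png
```

```text
6.025 [0.6125 0.0433 0.0365] [-179.9996   -0.0017  166.6351] [  22.2455   23.0656  -18.3513   -0.0009  -48.5848 -125.6098]
seam_start 0.68 [61.6 53.5] [ 0.4838 -0.0551]
seam_bend1 0.9 [150.4 148.7] [ 0.5322 -0.0259]
seam_bend1 0.9 [187.  243.8] [0.5603 0.0144]
seam_bend2 0.9 [150.4 148.7] [ 0.5322 -0.0259]
seam_bend2 0.9 [187.  243.8] [0.5603 0.0144]
stop_grip 0.89 [306.8 325.2] [0.6136 0.0437]
stop_face 0.87 [192.1 312.9] [0.5701 0.0479]
mark 0.17 [189.9 311. ] [0.5695 0.0469]
board 0.82 [187.9 297.6] [0.5683 0.0397]
weight_a 0.77 [ 86.  446.9] [0.5365 0.1209]
stop_grip mask 0.88 9481 [277.1, 159.8, 367.7, 342.0] [0.5996 0.0463] ((323.5, 251.5), (187.0, 91.0), 90.0)
```

View pics/w2.png

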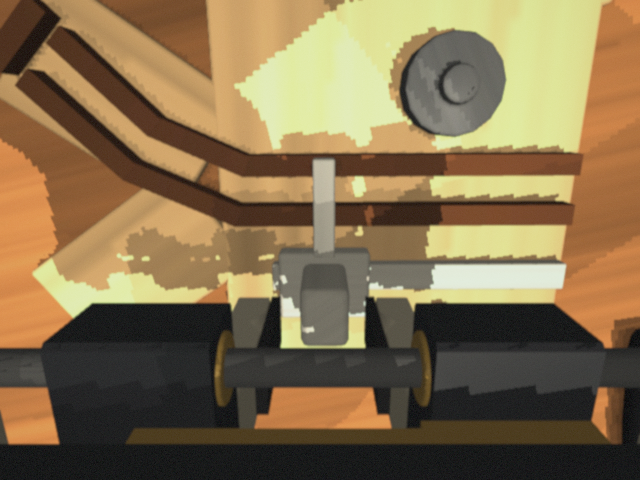

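The fingers straddle the grip at (325,305) and are still closing. The groove shows clearly here (bends near (150,150) and (243,187)), so I'll refit from this picture while closing.

Request:
send_rows(increments=[[[0,0,0,0],[0,0,0,0],[0,0,0,0]]], jaw=0)

```text
clock: 6.95
tool_pos: [0.6126, 0.0434, 0.0365]
orientation: [180.0, 0.0, 166.6]
force: [-0.7, -0.1, -0.3]
opening: 0.0005
gripper_force: 0.0
```

```bash
python3 - <<'E'
from h import *
np.set_printoptions(precision=4,suppress=True)
c=ctrl.calibration('wrist');o=ctrl.get_obs();print(o['tool_pos'],o['orientation'],o['opening'],o['gripper_force'])
# net points
L=np.array([(-60,-110),(-20,-70),(0,-25),(0,0)])/1e3;W=[(.4838,-.0551),(.5322,-.0259),(.5603,.0144),(.5683,.0397)]
print(fit(L,W))
# hand-read: top inner/outer edges of strips (z=22), pixels (row,col) -> board line x
a,t,_=fit(L,W)
im=cv2.imread('pics/w2.png').astype(int)
for col in (380,400,480,540):
    v=im[120:240,col].max(1); d=np.nonzero(v<105)[0]+120; print(col,d.tolist())
E
```

```text
[0.6126 0.0434 0.0365] [179.9977   0.0022 166.6391] 0.00046636638067358094 0.0
(np.float64(-12.915030438515341), np.complex128(0.5670987250813992+0.03875839164833654j), array([0.0002, 0.0009, 0.0012, 0.0015]))
380 [154, 155, 156, 157, 158, 159, 160, 161, 162, 163, 164, 165, 166, 167, 168, 169, 170, 171, 172, 173, 174, 202, 203, 204, 205, 206, 207, 208, 209, 210, 211, 212, 213, 214, 215, 216, 217, 218, 219, 220, 221, 222, 223, 224, 225]
400 [154, 155, 156, 157, 158, 159, 160, 161, 162, 163, 164, 165, 166, 167, 168, 169, 170, 171, 172, 173, 174, 201, 202, 203, 204, 205, 206, 207, 208, 209, 210, 211, 212, 213, 214, 215, 216, 217, 218, 219, 220, 221, 222, 223, 224, 225]
480 [152, 153, 154, 201, 202, 203, 204, 205]
540 [152, 153, 154, 201, 202, 203, 204, 205]
```

The fingers shut fully, so nothing is held. Looking.

```bash
python3 - <<'E'
from h import *
a=snap('wrist','w3.png');b=snap('side','s3.png');d=snap('scene','c3.png')
o=ctrl.get_obs();c=ctrl.calibration('wrist');print('tcp px wrist',proj(c,o['tool_pos']),'side',proj(ctrl.calibration('side'),o['tool_pos']),'scene',proj(ctrl.calibration('scene'),o['tool_pos']))
v=np.hstack([cv2.resize(a[240:440,220:420],(400,400)),cv2.resize(b[200:300,200:300],(400,400))])
cv2.imwrite('pics/v3.png',v[:,:,::-1])
E
```

```text
tcp px wrist (np.float64(288.9178441398636), np.float64(323.90464386148244)) side (np.float64(263.19393196684337), np.float64(263.71670436838593)) scene (np.float64(309.2088207232497), np.float64(319.9920383331315))
```

View pics/v3.png

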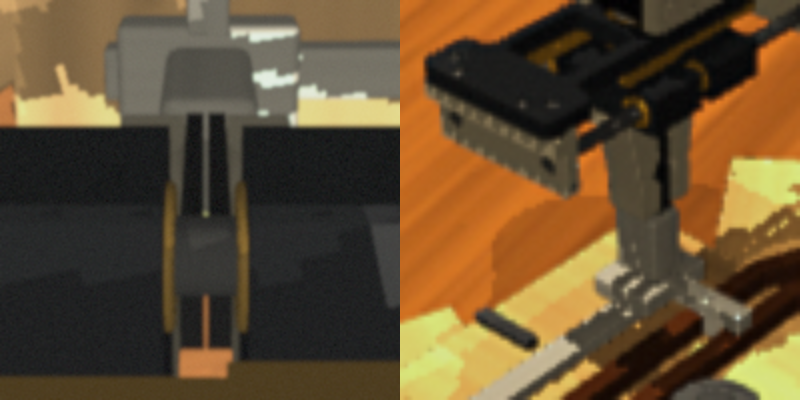

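```bash
python3 - <<'E'
from h import *
c=ctrl.calibration('side');w=ctrl.calibration('wrist');s=ctrl.calibration('scene')
for z in(.0365,.0545,.0665,.08,.095):
    p=[.6126,.0434,z];print(z,[np.round(proj(k,p),1) for k in(c,w,s)])
print(ctrl.get_obs()['tool_pos'],ctrl.get_obs()['joint_pos'], w['eye'])
b=cv2.imread('pics/s3.png')[215:285,225:300];d=cv2.imread('pics/c3.png')[260:330,285:360]
cv2.imwrite('pics/v4.png',np.hstack([cv2.resize(b,None,fx=5.33,fy=7,interpolation=cv2.INTER_CUBIC),cv2.resize(d,None,fx=5.33,fy=7,interpolation=cv2.INTER_CUBIC)]))
E
```

```text
0.0365 [array([263.2, 263.7]), array([289. , 323.9]), array([309.2, 320. ])]
0.0545 [array([255.6, 263.4]), array([304.8, 324. ]), array([302.5, 320.1])]
0.0665 [array([250.4, 263.2]), array([317.1, 324.1]), array([298. , 320.1])]
0.08 [array([244.6, 263. ]), array([332.9, 324.2]), array([292.8, 320.1])]
0.095 [array([237.9, 262.7]), array([353.8, 324.3]), array([286.9, 320.2])]
[0.61258626 0.04338287 0.03645996] [ 2.22494502e+01  2.30691785e+01 -1.83480968e+01 -6.08959212e-04
 -4.85810289e+01 -1.25608717e+02] [0.53661597 0.0608974  0.22685416]
```

View pics/v4.png

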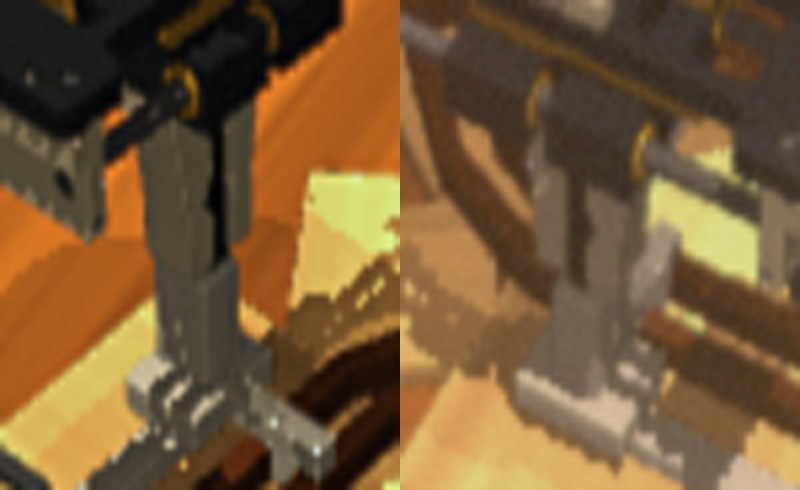

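Both views show the shut fingertips at about z 0.065, resting just above the grip. That is some 30 mm above the reported TCP, and the wrist view agrees. I'll open and go lower, watching the force.

Request:
send_rows(increments=[[[0,0,0,0],[0,0,0,0],[0,0,0,0],[0,0,0,0],[0,0,0,0],[0,0,-0.05,0],[0,0,-0.1,0],[0,0,-0.1,0],[0,0,-0.1,0]]], jaw=0.7)

```text
clock: 8.22
tool_pos: [0.6126, 0.0433, 0.0163]
orientation: [-180.0, -0.0, 166.6]
force: [-0.0, 0.5, -0.0]
opening: 0.0612
gripper_force: 0.0
```

Request:
send_rows(increments=[[[0,0,-0.01,0],[0,0,-0.02,0],[0,0,-0.02,0],[0,0,-0.02,0],[0,0,-0.02,0],[0,0,-0.02,0],[0,0,-0.02,0],[0,0,-0.02,0]]], jaw=0.05)

```text
clock: 9.22
tool_pos: [0.6127, 0.0435, 0.0126]
orientation: [180.0, 0.0, 166.6]
force: [0.5, 2.4, 1.1]
opening: 0.0196
gripper_force: 30.0
```

Request:
send_rows(increments=[[[0.007,0.03,0,0],[0.014,0.06,0,0],[0.021,0.09,0,0],[0.028,0.12,0,0],[0.035,0.15,0,0],[0.042,0.18,0,0],[0.049,0.21,0,0],[0.056,0.24,0,0],[0.063,0.27,0,0],[0.069,0.297,0,0],[0.069,0.297,0,0],[0.069,0.297,0,0]]])

```text
clock: 10.72
tool_pos: [0.6267, 0.1037, 0.0126]
orientation: [179.9, 0.0, 166.7]
force: [-0.9, 1.0, 3.1]
opening: 0.0196
gripper_force: 30.0
```

```bash
python3 m.py w4.png
```

```text
10.725 [0.6267 0.1037 0.0126] [179.9182   0.0383 166.6504] [  26.9456   26.2823  -16.7528   -0.0515  -46.8828 -130.2601]
seam_bend1 0.71 [194.7  97.1] [0.5599 0.0149]
seam_bend2 0.71 [194.7  97.1] [0.5599 0.0149]
stop_grip 0.76 [334.8 322.1] [0.6281 0.1026]
stop_face 0.85 [196.2 309.1] [0.5818 0.1077]
board 0.81 [194.1 160.5] [0.5671 0.0386]
weight_a 0.97 [ 86.9 310. ] [0.5378 0.1188]
stop_grip mask 0.75 8682 [271.8, 164.9, 372.8, 346.1] [0.6059 0.108 ] ((322.0, 255.0), (184.0, 102.0), 90.0)
```

View pics/w4.png

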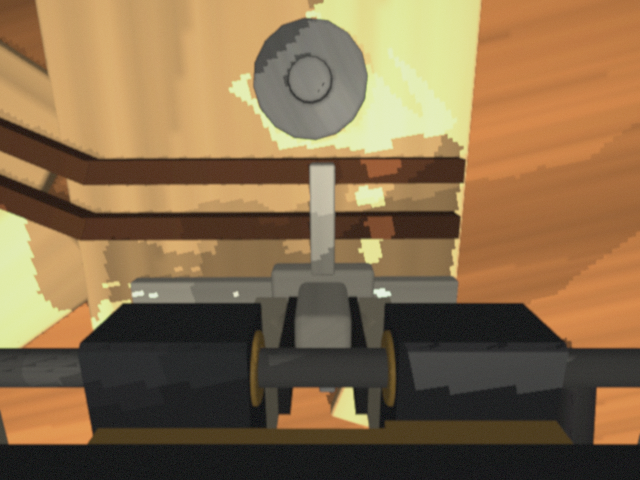

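The stop slid with the gripper, and its tongue is now at (322,215). The mark is hidden by the gripper, so I'll release, rise and check.

Request:
send_rows(increments=[[[0,0,0,0],[0,0,0,0],[0,0,0,0],[0,0,0,0],[0,0,0.25,0],[0,0,0.5,0],[-0.1,0,0.75,0],[-0.15,0,0.9,0],[-0.15,0,0.9,0],[-0.15,0,0.9,0],[-0.15,0,0.9,0]]], jaw=0.7)

```text
clock: 12.65
tool_pos: [0.5959, 0.1025, 0.191]
orientation: [-179.9, -0.1, 166.6]
force: [-0.7, 0.2, -0.6]
opening: 0.0614
gripper_force: 0.0
```

```bash
python3 m.py w5.png
```

```text
12.65 [0.5959 0.1025 0.191 ] [-179.9215   -0.1075  166.6262] [  28.2455   14.2313   -8.8457   -0.0138  -67.0555 -131.6138]
seam_start 0.73 [124.2 107.8] [ 0.484  -0.0547]
seam_bend1 0.95 [196.  215.5] [0.5619 0.0142]
seam_bend1 0.85 [172.5 157.9] [ 0.5312 -0.0276]
seam_bend2 0.95 [196.  215.5] [0.5619 0.0142]
seam_bend2 0.85 [172.5 157.9] [ 0.5312 -0.0276]
stop_grip 0.82 [260.8 332.1] [0.6281 0.1017]
stop_face 0.83 [192.6 325. ] [0.5802 0.1073]
mark 0.75 [281.8 334.8] [0.6632 0.097 ]
board 0.56 [192.8 246.8] [0.5667 0.0392]
weight_a 0.91 [141.5 329. ] [0.5398 0.1203]
mark mask 0.62 209 [328.6, 281.2, 338.2, 303.0] [0.669  0.0945] ((333.5, 290.5), (21.0, 9.0), 90.0)
stop_grip mask 0.67 2948 [306.6, 178.9, 357.3, 279.2] [0.614  0.1047] ((331.5, 228.5), (101.0, 51.0), 90.0)
```

View pics/w5.png

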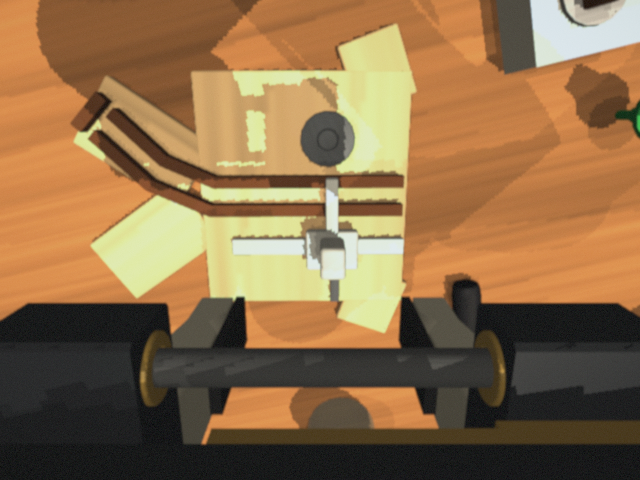

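The stop now lines up with the mark in the picture: carriage centre col 332, mark col 334. I'll quantify that, refit the board and look up the stylus stand.

```bash
python3 - <<'E'
from h import *
from scipy.optimize import minimize
np.set_printoptions(precision=4,suppress=True)
im=cv2.imread('pics/w5.png');c=ctrl.calibration('wrist')
L=np.array([(-60,-110),(-20,-70),(0,-25),(0,0)])/1e3
A=[(.484,-.0547),(.5312,-.0276),(.5619,.0142),(.5667,.0392)]
B=[(.4838,-.0551),(.5322,-.0259),(.5603,.0144),(.5683,.0397)]
a,t,e=fit(np.r_[L,L],np.r_[A,B]);print(a,t,e)
h=cv2.cvtColor(im,cv2.COLOR_BGR2HSV)
x0=np.array([t.real,t.imag,a]);S=np.array([.003,.003,1])
for k in (13,7):
    b=((im.max(2)<140)&(h[:,:,1]>90)).astype(np.uint8)*255
    b[cv2.dilate(render(c,x0),np.ones((k,k)))==0]=0
    Bm=cv2.GaussianBlur(b,(0,0),1).astype(float); wt=np.ones(Bm.shape); wt[:,:112]=0; wt[:,318:345]=0
    f=lambda s:np.sum(wt*(cv2.GaussianBlur(render(c,x0+np.array(s)*S),(0,0),1).astype(float)-Bm)**2)/1e6
    r=minimize(f,[0,0,0],method='Nelder-Mead',options=dict(initial_simplex=[[-.5,-.5,-.5],[1,0,0],[0,1,0],[0,0,1]],maxiter=200))
    x0=q=x0+r.x*S;print(q,r.fun)
for n,px,z in(('mark',(291,334),.016),('mark2',(281.8,334.8),.01),('tongue',(200,332),.0315),('carr',(250,332.5),.0305),('griptop',(263,333),.0665)):
    w=atz(c,px,z)[:2];print(n,w,w2((0,0),-q[2],w-q[:2])*1e3)
w=np.array([.6267,.1037]);print('released at',w2((0,0),-q[2],w-q[:2])*1e3)
for cam in('scene','side'):
    ctrl.snapshot(cam);cc=ctrl.calibration(cam)
    for r in ctrl.trace('stylus',cam)+ctrl.trace('stand',cam): print(cam,round(r['conf'],2),np.round(r['bbox']))
    for k,z in(('stylus_grip',.101),('stand',0)):
        for r in ctrl.spot_point(k,cam): print(k,round(r['conf'],2),np.round(r['pixel']),atz(cc,r['pixel'],z)[:2])
v=im.copy();v[cv2.Canny(render(c,q),50,150)>0]=(255,255,0);cv2.imwrite('pics/f5.png',cv2.resize(v[60:310,60:420],None,fx=2.2,fy=2.2,interpolation=cv2.INTER_NEAREST))
E
```

```text
-12.926667842814835 (0.56700796262109+0.038502104683029184j) [0.0006 0.0024 0.0005 0.0008 0.0002 0.0007 0.0011 0.0018]
[  0.5663   0.0383 -12.9222] 36.055361
[  0.5663   0.0384 -12.916 ] 35.48658
mark [0.6709 0.0951] [[89.31   78.5705]]
mark2 [0.6646 0.0974] [[82.6714 79.454 ]]
tongue [0.5857 0.1125] [[ 2.3719 76.5323]]
carr [0.628  0.1032] [[45.6543 76.9289]]
griptop [0.6273 0.103 ] [[45.0562 76.5519]]
released at [[44.2808 77.1174]]
scene 0.88 [494. 228. 519. 281.]
scene 0.76 [518. 284. 553. 336.]
scene 0.7 [482. 296. 515. 346.]
scene 0.56 [461. 252. 484. 295.]
scene 0.77 [444. 266. 492. 320.]
scene 0.55 [154. 199. 171. 222.]
stylus_grip 0.96 [248. 511.] [0.4075 0.3751]
stylus_grip 0.9 [308. 500.] [0.5796 0.3599]
stylus_grip 0.74 [265. 475.] [0.4793 0.311 ]
stylus_grip 0.73 [303. 537.] [0.5491 0.4221]
stand 0.82 [304. 467.] [0.4817 0.3147]
stand 0.46 [300. 369.] [0.5259 0.1212]
side 0.85 [270. 392. 301. 459.]
side 0.82 [159. 340. 189. 405.]
side 0.64 [218. 277. 226. 283.]
side 0.62 [151. 381. 182. 449.]
side 0.59 [230. 330. 265. 391.]
side 0.92 [208. 353. 288. 433.]
side 0.28 [398. 162. 417. 187.]
stylus_grip 0.78 [401. 161.] [0.5395 0.4307]
stylus_grip 0.75 [355. 245.] [0.4852 0.3161]
stylus_grip 0.75 [415. 284.] [0.3906 0.3809]
stylus_grip 0.55 [357. 171.] [0.5744 0.365 ]
stylus_grip 0.37 [366. 328.] [0.3741 0.2844]
stand 0.85 [402. 248.] [0.487  0.3167]
```

View pics/f5.png

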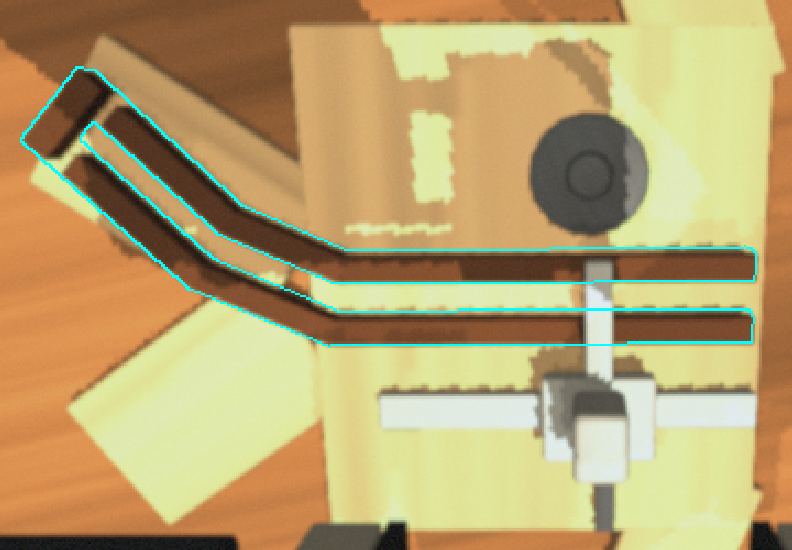

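The fit sits well on the groove. The stop is about 2 mm short of the mark, which is within tolerance, and the stroke can only push it closer. Now to the stylus stand.

Request:
send_rows(increments=[[[-0.14,0.25,0,0],[-0.28,0.5,0,0],[-0.42,0.75,0,0],[-0.56,1.0,0,0],[-0.56,1.0,0,0],[-0.56,1.0,0,0],[-0.56,1.0,0,0]]], jaw=0.7)

```text
clock: 14.58
tool_pos: [0.4848, 0.3019, 0.1925]
orientation: [-180.0, 0.0, 166.6]
force: [0.3, 0.7, 0.5]
opening: 0.0615
gripper_force: 0.0
```

```bash
python3 - <<'E'
from h import *
np.set_printoptions(precision=4,suppress=True)
o=ctrl.get_obs();print(o['clock'],o['tool_pos'],o['orientation'],o['joint_pos'])
c=ctrl.calibration('wrist');snap('wrist','w6.png')
for k,z in(('stylus_grip',.101),('stand',0),('stylus',.006)):
    for r in ctrl.spot_point(k,'wrist'): print(k,round(r['conf'],2),np.round(r['pixel']),atz(c,r['pixel'],z)[:2])
for k in('stand','stylus'):
    for r in ctrl.trace(k,'wrist'): print(k,round(r['conf'],2),np.round(r['bbox']),cv2.minAreaRect(np.argwhere(r['mask'])[:,::-1].astype(np.float32)))
E
```

```text
14.575 [0.4848 0.3019 0.1925] [-179.9924    0.0011  166.5699] [  51.5362   10.9401  -12.9673    0.0046  -66.099  -154.9682]
stylus_grip 0.96 [ 69. 396.] [0.3918 0.369 ]
stylus_grip 0.79 [269. 514.] [0.5376 0.4245]
stylus_grip 0.74 [233. 339.] [0.484  0.3127]
stylus_grip 0.43 [200. 336.] [0.462  0.3157]
stand 0.83 [202. 336.] [0.4822 0.3137]
stylus 0.97 [ 82. 378.] [0.3928 0.3691]
stylus 0.81 [200. 337.] [0.4803 0.3155]
stylus 0.72 [283. 407.] [0.5715 0.3615]
stylus 0.71 [235. 468.] [0.5383 0.4233]
stand 0.92 [274. 145. 397. 273.] ((333.83587646484375, 210.23995971679688), (109.67726135253906, 106.85591125488281), 77.81634521484375)
stand 0.28 [  4. 217. 233. 442.] ((122.7774429321289, 345.7297058105469), (224.6309356689453, 228.94381713867188), 77.92786407470703)
stylus 0.93 [311. 188. 363. 266.] ((338.05767822265625, 224.7115020751953), (72.26956939697266, 57.271881103515625), 74.74488067626953)
stylus 0.62 [396. 283. 438. 324.] ((410.7135009765625, 297.2415771484375), (28.513944625854492, 51.40989685058594), 57.9946174621582)
stylus 0.58 [358.  41. 428. 109.] ((392.0, 74.5), (65.0, 68.0), 90.0)
stylus 0.58 [465. 226. 553. 302.] ((510.0762634277344, 260.2435302734375), (101.24169158935547, 56.080284118652344), 31.184972763061523)
```

View pics/w6.png

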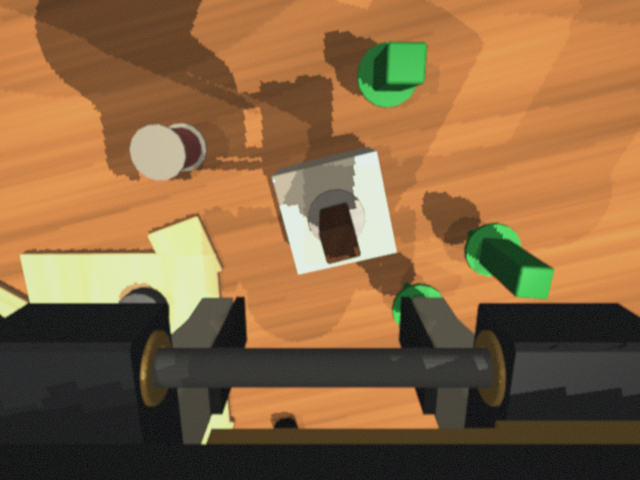

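This is more pictures than the 10 allowed, so I'll view no more. The stylus (dark square grip, top at about (343,235)) and its stand (335,210) are turned about 13° counter-clockwise from the tool. The green look-alikes are clear of it. Grasping.

Request:
send_rows(increments=[[[-0.009,0.06,0,0.08],[-0.009,0.06,0,0.156],[-0.009,0.06,-0.2,0.156],[-0.009,0.06,-0.4,0.156],[-0.009,0.06,-0.6,0.156],[-0.009,0.06,-0.7,0.156],[-0.009,0.06,-0.7,0.156],[-0.009,0.06,-0.7,0.156]]], jaw=0.7)

```text
clock: 15.88
tool_pos: [0.4832, 0.3152, 0.0534]
orientation: [180.0, 0.1, -179.9]
force: [-0.6, 0.4, 0.3]
opening: 0.0615
gripper_force: 0.0
```

Request:
send_rows(increments=[[[0,0,0,0],[0,0,0,0],[0,0,0,0],[0,0,0,0],[0,0,0,0],[0,0,0,0]]], jaw=0.05)

```text
clock: 16.62
tool_pos: [0.4825, 0.3146, 0.0525]
orientation: [-180.0, -0.0, -180.0]
force: [-0.9, -0.7, 2.0]
opening: 0.0217
gripper_force: 30.0
```

Held: opening 22 mm, 30 N. I'll lift it clear of the stand and move over towards the seam's start.

Request:
send_rows(increments=[[[0,0,0.15,0],[0,0,0.3,0],[0,0,0.45,0],[0,0,0.5,0],[0,0,0.5,0],[0,-0.25,0.5,0],[0,-0.5,0.5,0],[0,-0.75,0.5,0],[0,-0.95,0.5,0]]])

```text
clock: 17.75
tool_pos: [0.4814, 0.1226, 0.1508]
orientation: [-179.9, -0.1, -180.0]
force: [0.3, 1.2, -0.9]
opening: 0.0218
gripper_force: 30.0
```

Request:
send_rows(increments=[[[0.0,-0.25,0,0],[0.005,-0.5,0,0],[0.005,-0.75,0,0],[0.005,-0.895,0,0],[0.005,-0.895,0,0],[0.005,-0.895,0,0]]])

```text
clock: 18.5
tool_pos: [0.483, -0.0542, 0.1514]
orientation: [-180.0, -0.1, -180.0]
force: [0.9, 0.2, -0.7]
opening: 0.0221
gripper_force: 30.0
```

```bash
python3 - <<'E'
from h import *
np.set_printoptions(precision=4,suppress=True)
o=ctrl.get_obs();p=o['tool_pos'];print(o['clock'],p,o['orientation'],o['opening'],o['gripper_force'])
rays=[]
for cam in('scene','side','wrist'):
    c=ctrl.calibration(cam);snap(cam,cam+'7.png')
    print(cam,'expected tip px',np.round(proj(c,p-[0,0,.0465]),1),'grip',np.round(proj(c,p+[0,0,.0485]),1))
    for k,h in(('stylus_tip',-.0465),('stylus_grip',.0485)):
        for r in ctrl.spot_point(k,cam): 
            w=atz(c,r['pixel'],p[2]+h)
            if np.linalg.norm(w[:2]-p[:2])<.04: print(k,round(r['conf'],2),np.round(r['pixel'],1),'off mm',(w-p)[:2]*1e3)
E
```

```text
18.5 [ 0.483  -0.0542  0.1514] [-179.9915   -0.0945 -179.9969] 0.02213349265389514 29.999864101409912
scene expected tip px [230.9 291.5] grip [191.7 290.1]
stylus_tip 0.83 [232.5 295.1] off mm [2.9455 8.5482]
stylus_grip 0.64 [192.  288.6] off mm [ 1.7674 -2.4774]
side expected tip px [225.3 347.2] grip [180.9 350.1]
stylus_tip 0.94 [224.8 344.6] off mm [4.9926 0.6657]
stylus_grip 0.64 [181.4 349. ] off mm [1.0779 2.8043]
wrist expected tip px [256.9 322.4] grip [337.  322.1]
stylus_grip 0.63 [343.4 319.6] off mm [ 2.6413 -0.918 ]
```

```bash
cat > tip.py <<'E'
from h import *
from scipy.optimize import least_squares
np.set_printoptions(precision=4,suppress=True)
o=ctrl.get_obs();p=o['tool_pos'];print(o['clock'],p,o['orientation'])
obs=[]
for cam in('scene','side'):
    c=ctrl.calibration(cam);im=snap(cam,cam+'8.png')
    e=np.array(proj(c,p-[0,0,.0465]))
    r=[np.array(x['pixel'])-e for x in ctrl.spot_point('stylus_tip',cam)];r=min(r,key=np.linalg.norm);print(cam,'net d(row,col)',r);obs.append((c,r+e))
    for t in ctrl.trace('stylus',cam):
        m=t['mask'];ys,xs=np.nonzero(m)
        if abs(xs.mean()-e[1])<15 and abs(ys.mean()-e[0])<60:
            print('mask',t['conf'],t['bbox'],'exp tip',e)
            for y in range(ys.max()-16,ys.max()+1,2): print(y,xs[ys==y].min(),xs[ys==y].max(),'axis exp',round(np.interp(y,*zip(*sorted([proj(c,p+[0,0,h]) for h in(-.06,.08)]))),1))
f=lambda d:np.r_[tuple(np.array(proj(c,p-[0,0,.0465]+d))-q for c,q in obs)]
s=least_squares(f,[0,0,0]);print('tip off mm',s.x*1e3,s.fun)
E
python3 tip.py
```

```text
18.95 [ 0.4836 -0.0539  0.1525] [ 179.9978    0.0024 -179.9214]
scene net d(row,col) [-1.5805  0.4327]
mask 0.84 [280.5, 174.4, 301.9, 231.0] exp tip [230.6805 291.5673]
214 283 298 axis exp 291.0
216 287 295 axis exp 291.0
218 289 293 axis exp 291.1
220 290 293 axis exp 291.2
222 290 293 axis exp 291.3
224 290 293 axis exp 291.3
226 290 293 axis exp 291.4
228 290 293 axis exp 291.5
230 292 292 axis exp 291.5
side net d(row,col) [ 0.1902 -2.0356]
mask 0.85 [333.7, 184.9, 359.3, 226.2] exp tip [224.8098 346.8356]
208 342 351 axis exp 348.0
210 343 349 axis exp 347.8
212 343 349 axis exp 347.7
214 343 349 axis exp 347.6
216 344 348 axis exp 347.4
218 344 347 axis exp 347.3
220 344 347 axis exp 347.2
222 344 347 axis exp 347.0
224 345 346 axis exp 346.9
tip off mm [1.6346 2.8745 2.9511] [ 1.1603  0.6275 -0.9893  0.7581]
```

Request:
send_rows(increments=[[[0,-0.004,-0.1,0],[0,-0.004,-0.2,0],[0,-0.004,-0.3,0],[0,-0.004,-0.38,0],[0,-0.004,-0.38,0],[0,-0.004,-0.38,0],[0,-0.004,-0.38,0]]])

```text
clock: 20.12
tool_pos: [0.4842, -0.0549, 0.0773]
orientation: [180.0, 0.1, -179.9]
force: [0.5, 0.9, -0.9]
opening: 0.0221
gripper_force: 30.0
```

Request:
send_rows(increments=[[[0,0,-0.02,0],[0,0,-0.04,0],[0,0,-0.06,0],[0,0,-0.075,0],[0,0,-0.085,0],[0,0,-0.085,0],[0,0,-0.085,0]]])

```text
clock: 21.0
tool_pos: [0.4837, -0.055, 0.0596]
orientation: [-180.0, 0.0, -180.0]
force: [0.6, -0.1, -0.4]
opening: 0.0217
gripper_force: 30.0
```

```bash
python3 tip.py | grep -v '^2'; python3 - <<'E'
from h import *
o=ctrl.get_obs();print(o['clock'],o['tool_pos'],o['force'],o['orientation'])
for cam in('scene','side','wrist'):
    c=ctrl.calibration(cam)
    if cam=='wrist': ctrl.snapshot(cam)
    for k in('seam_start','stylus_tip'):
        for r in ctrl.spot_point(k,cam)[:1]: print(cam,k,round(r['conf'],2),np.round(r['pixel'],1),atz(c,r['pixel'],.013))
E
```

```text
scene net d(row,col) [ 2.4994 -1.1719]
side net d(row,col) [-1.1589 -1.5023]
mask 0.83 [332.2, 214.2, 357.2, 264.8] exp tip [263.6589 344.4023]
tip off mm [ 4.9909 -1.9048 -1.4314] [-0.6644 -0.4004  0.5646 -0.4706]
21.3 [ 0.48362893 -0.05502555  0.05955272] [ 0.20655441  0.30705823 -1.65499897] [ 1.79996493e+02  1.17155981e-02 -1.79952637e+02]
scene seam_start 0.9 [266.6 294.2] [ 0.48760571 -0.04943644  0.013     ]
scene stylus_tip 0.84 [282.  498.6] [0.41327234 0.37101114 0.013     ]
side seam_start 0.88 [266.3 344.8] [ 0.47963728 -0.04725961  0.013     ]
side stylus_tip 0.96 [457.7 285.3] [0.38978508 0.38115263 0.013     ]
wrist seam_start 0.83 [256.8 322.7] [ 0.48258484 -0.05546452  0.013     ]
```

In the groove with no contact forces. Tracing the first leg at about 4–5 cm/s.

Request:
send_rows(increments=[[[0.015,0.009,0,0],[0.04,0.025,0,0],[0.066,0.041,0,0],[0.092,0.057,0,0],[0.118,0.073,0,0],[0.144,0.089,0,0],[0.17,0.105,0,0],[0.195,0.12,0,0],[0.215,0.132,0,0],[0.231,0.142,0,0],[0.231,0.142,0,0]]])

```text
clock: 23.02
tool_pos: [0.53, -0.0265, 0.0594]
orientation: [-180.0, 0.0, -179.9]
force: [-0.5, -0.3, -0.8]
opening: 0.0216
gripper_force: 30.0
```

```bash
python3 tip.py | grep -v '^2'; python3 - <<'E'
from plant import ctrl
o=ctrl.get_obs();print(o['clock'],o['tool_pos'],o['force'],o['moment'])
E
```

```text
scene net d(row,col) [-0.5713 -0.0667]
mask 0.83 [287.7, 231.2, 307.9, 279.7] exp tip [281.9713 298.3667]
side net d(row,col) [-2.5151 -2.9323]
mask 0.75 [304.7, 216.8, 328.1, 267.4] exp tip [265.1151 317.5323]
tip off mm [5.2836 2.0115 6.3233] [ 0.2371  0.1511 -0.2067  0.1801]
23.325 [ 0.52963968 -0.02671136  0.05950053] [-0.25313937  0.03286771 -1.74070058] [-0.03022605  0.01866048  0.00167311]
```

No contact. Second leg.

Request:
send_rows(increments=[[[0.01,0.013,0,0],[0.026,0.035,0,0],[0.044,0.06,0,0],[0.062,0.084,0,0],[0.08,0.109,0,0],[0.098,0.134,0,0],[0.116,0.158,0,0],[0.134,0.184,0,0],[0.147,0.202,0,0],[0.147,0.202,0,0]]])

```text
clock: 24.58
tool_pos: [0.5593, 0.014, 0.0594]
orientation: [180.0, -0.0, -179.9]
force: [-0.0, 1.1, -0.6]
opening: 0.0218
gripper_force: 30.0
```

Request:
send_rows(increments=[[[0.004,0.015,0,0],[0.01,0.043,0,0],[0.017,0.072,0,0],[0.024,0.102,0,0],[0.031,0.132,0,0],[0.038,0.162,0,0],[0.045,0.192,0,0],[0.052,0.222,0,0],[0.059,0.252,0,0],[0.065,0.28,0,0],[0.068,0.292,0,0]]])

```text
clock: 25.95
tool_pos: [0.5729, 0.0725, 0.0595]
orientation: [-180.0, 0.0, -179.9]
force: [-0.7, -0.3, -1.4]
opening: 0.022
gripper_force: 30.0
```

```bash
python3 - <<'E'
from h import *
np.set_printoptions(precision=4,suppress=True)
o=ctrl.get_obs();p=o['tool_pos'];print(o['clock'],p,o['force'])
for cam in('wrist','side','scene'):
    c=ctrl.calibration(cam);ctrl.snapshot(cam)
    print(cam,'tip exp px',np.round(proj(c,p-[0,0,.0465]),1))
    for k,z in(('stop_face',.0145),('stop_grip',.0545),('mark',.01),('stylus_tip',.013)):
        for r in ctrl.spot_point(k,cam)[:3]:
            w=atz(c,r['pixel'],z)[:2]
            if np.linalg.norm(w-[.6,.1])<.12: print(k,round(r['conf'],2),np.round(r['pixel']),w,'board',w2((0,0),12.92,w-[.5667,.0382])*1e3)
E
```

```text
25.95 [0.5729 0.0725 0.0595] [-0.6643 -0.3017 -1.3818]
wrist tip exp px [258.4 323.4]
stop_face 0.74 [276. 384.] [0.5828 0.1078] board [[ 0.0905 71.3952]]
side tip exp px [287.1 274.9]
stop_face 0.79 [295. 259.] [0.5868 0.1073] board [[ 4.1002 71.8575]]
stop_grip 0.55 [274. 240.] [0.6216 0.1127] board [[36.8006 84.9129]]
stop_grip 0.49 [309. 279.] [0.5133 0.1652] board [[-80.4582 111.8878]]
stop_grip 0.35 [274. 292.] [0.5383 0.0694] board [[-34.6633  24.018 ]]
mark 0.4 [281. 225.] [0.6678 0.0959] board [[85.6461 78.8575]]
stylus_tip 0.68 [288. 274.] [0.5736 0.0763] board [[-1.7991 38.6617]]
scene tip exp px [306.3 339.8]
stop_face 0.85 [311. 353.] [0.5795 0.1012] board [[-1.6016 64.2831]]
stop_grip 0.82 [312. 350.] [0.6212 0.1024] board [[38.7538 74.7606]]
stop_grip 0.48 [306. 341.] [0.6097 0.0832] board [[31.8597 53.4783]]
stop_grip 0.26 [345. 339.] [0.7013 0.1023] board [[116.8178  92.5821]]
mark 0.46 [342. 339.] [0.6579 0.0932] board [[76.6021 73.9687]]
```

Request:
send_rows(increments=[[[0.004,0.015,0,0],[0.009,0.04,0,0],[0.015,0.065,0,0],[0.021,0.09,0,0],[0.026,0.112,0,0],[0.031,0.132,0,0],[0.031,0.132,0,0],[0.031,0.132,0,0],[0.031,0.132,0,0]]])

```text
clock: 27.82
tool_pos: [0.5789, 0.0984, 0.0595]
orientation: [-180.0, -0.0, -180.0]
force: [-0.4, 0.2, -1.4]
opening: 0.0219
gripper_force: 30.0
```

Request:
send_rows(increments=[[[0.001,0.005,0,0],[0.002,0.01,0,0],[0.002,0.01,0,0],[0.002,0.01,0,0],[0.002,0.01,0,0]]])

```text
clock: 28.45
tool_pos: [0.5794, 0.1006, 0.0594]
orientation: [-180.0, -0.0, -180.0]
force: [-0.3, -0.3, -2.2]
opening: 0.0219
gripper_force: 30.0
```

```bash
python3 - <<'E'
from h import *
np.set_printoptions(precision=4,suppress=True)
o=ctrl.get_obs();p=o['tool_pos'];print(o['clock'],p,o['force'],'tip board',w2((0,0),12.92,p[:2]+[.0015,.0003]-[.5667,.0382])*1e3)
c=ctrl.calibration('wrist');ctrl.snapshot('wrist')
for k,z in(('stop_face',.0145),('stylus_tip',.013)):
    for r in ctrl.spot_point(k,'wrist')[:2]:
        w=atz(c,r['pixel'],z)[:2];print(k,round(r['conf'],2),w2((0,0),12.92,w-[.5667,.0382])*1e3)
E
```

```text
28.45 [0.5794 0.1006 0.0594] [-0.3398 -0.2666 -2.2293] tip board [[-0.2144 64.2393]]
stop_face 0.7 [[-0.245  70.6726]]
```

Request:
send_rows(increments=[[[0.001,0.005,0,0],[0.002,0.01,0,0],[0.002,0.01,0,0],[0.002,0.01,0,0],[0.0,0,0,0],[0,0,0.03,0],[0,0,0.06,0],[0,0,0.1,0],[0,0,0.2,0],[0,0,0.35,0],[0,0,0.47,0],[0,0,0.47,0]]])

```text
clock: 30.1
tool_pos: [0.5807, 0.1011, 0.1561]
orientation: [179.9, 0.2, -179.9]
force: [-0.5, -0.0, -1.3]
opening: 0.0216
gripper_force: 30.0
```

```bash
python3 - <<'E'
from h import *
np.set_printoptions(precision=4,suppress=True)
o=ctrl.get_obs();print(o['clock'],o['tool_pos'],o['force'])
c=ctrl.calibration('wrist');ctrl.snapshot('wrist')
for k,z in(('stop_face',.0145),('stop_grip',.0545),('mark',.01)):
    for r in ctrl.spot_point(k,'wrist')[:2]:
        w=atz(c,r['pixel'],z)[:2];print(k,round(r['conf'],2),np.round(r['pixel']),w2((0,0),12.92,w-[.5667,.0382])*1e3)
E
```

```text
30.1 [0.5807 0.1011 0.1561] [-0.4585 -0.025  -1.3007]
stop_face 0.87 [221. 331.] [[-1.0885 70.5652]]
stop_face 0.58 [191. 211.] [[ -3.035  -24.9083]]
mark 0.31 [ 82. 607.] [[-146.5093  242.7446]]
```

Request:
send_rows(increments=[[[-0.12,0.24,0,0],[-0.24,0.48,0,0],[-0.36,0.72,0,0],[-0.484,0.95,0,0],[-0.484,0.95,0,0],[-0.484,0.95,0,0]]])

```text
clock: 31.05
tool_pos: [0.4821, 0.2904, 0.1526]
orientation: [-179.9, -0.1, -179.9]
force: [0.3, 0.1, -0.8]
opening: 0.0221
gripper_force: 30.0
```

Request:
send_rows(increments=[[[0,0.06,0,0],[0,0.12,0,0],[0,0.12,0,0],[0,0.12,0,0],[0,0.12,0,0]]])

```text
clock: 31.68
tool_pos: [0.4826, 0.3143, 0.1535]
orientation: [-180.0, -0.0, -180.0]
force: [0.8, -0.9, -1.1]
opening: 0.0221
gripper_force: 30.0
```

```bash
python3 - <<'E'
from h import *
np.set_printoptions(precision=4,suppress=True)
o=ctrl.get_obs();print(o['clock'],o['tool_pos'],o['orientation'],o['force'])
c=ctrl.calibration('wrist');ctrl.snapshot('wrist')
for r in ctrl.spot_point('stand','wrist')[:2]: print(atz(c,r['pixel'],0),r['conf'])
E
```

```text
31.675 [0.4826 0.3143 0.1535] [-179.9975   -0.0024 -179.9695] [ 0.8476 -0.8871 -1.1225]
[0.4807 0.3151 0.    ] 0.82
[0.5418 0.1126 0.    ] 0.47
```

Request:
send_rows(increments=[[[0,0,-0.1,0],[0,0,-0.2,0],[0,0,-0.3,0],[0,0,-0.4,0],[0,0,-0.47,0],[0,0,-0.5,0],[0,0,-0.5,0],[0,0,-0.5,0]]])

```text
clock: 32.78
tool_pos: [0.4829, 0.3149, 0.0541]
orientation: [180.0, 0.0, -180.0]
force: [-0.6, 0.5, -1.3]
opening: 0.0215
gripper_force: 30.0
```

Release, then retreat upwards.

Request:
send_rows(increments=[[[0,0,0,0],[0,0,0,0],[0,0,0,0],[0,0,0,0],[0,0,0,0],[0,0,0.1,0],[0,0,0.3,0],[0,0,0.6,0],[0,0,0.8,0],[0,0,0.8,0],[0,0,0.8,0]]], jaw=0.7)

```text
clock: 34.15
tool_pos: [0.4821, 0.3143, 0.2129]
orientation: [-180.0, -0.0, -180.0]
force: [0.2, 0.2, -0.3]
opening: 0.0611
gripper_force: 0.0
```

```bash
python3 - <<'E'
from h import *
np.set_printoptions(precision=4,suppress=True)
o=ctrl.get_obs();print(o['clock'],o['tool_pos'],o['opening'],o['force'])
for cam in('wrist','side','scene'):
    c=ctrl.calibration(cam);ctrl.snapshot(cam)
    print(cam,'exp grip px',np.round(proj(c,[.4826,.3146,.101])),'exp collar/top',np.round(proj(c,[.4826,.3146,.132])))
    for k,z in(('stylus_grip',.101),('stand',0)):
        for r in ctrl.spot_point(k,cam):
            w=atz(c,r['pixel'],z)[:2]
            if np.hypot(*(w-[.4826,.3146]))<.03: print(k,round(r['conf'],2),np.round(r['pixel']),w)
    for k in('stop_grip','mark'):
        for r in ctrl.spot_point(k,cam)[:1]:
            w=atz(c,r['pixel'],.0545 if k[0]=='s' else .01)[:2];print(k,round(r['conf'],2),w2((0,0),12.92,w-[.5667,.0382])*1e3)
E
```

```text
34.15 [0.4821 0.3143 0.2129] 0.06106993520816645 [ 0.2334  0.2278 -0.2803]
wrist exp grip px [231. 324.] exp collar/top [243. 324.]
stylus_grip 0.6 [232. 319.] [0.4836 0.3113]
stand 0.92 [202. 323.] [0.4811 0.314 ]
mark 0.62 [[-196.6409  124.042 ]]
side exp grip px [355. 248.] exp collar/top [339. 246.]
stylus_grip 0.63 [357. 241.] [0.4879 0.3222]
stand 0.56 [400. 246.] [0.4909 0.3136]
stop_grip 0.9 [[44.0123 78.8622]]
scene exp grip px [267. 477.] exp collar/top [254. 480.]
stylus_grip 0.62 [262. 476.] [0.47   0.3111]
stand 0.76 [302. 468.] [0.4776 0.3158]
stop_grip 0.66 [[46.5821 72.9624]]
mark 0.48 [[79.7137 75.1691]]
```

```bash
python3 -c "from plant import ctrl; print(ctrl.close_job())"
```

```text
the job is handed in; nothing more can be done
None
```

The job is handed in with every step done, though the hand-in gave no verdict: the stop sits about 2 mm short of the mark, the seam was traced in one stroke to about 5 mm from the stop, and the stylus is released upright in its stand; I viewed 12 pictures, over the limit of 10.

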